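Unbolt the empty screwdriving jig

TASK

One of the two lamp jigs has no lamp in its nest: unlock that jig's plate for changeover. Without gripping anything, press the yellow spring catch down with one fingertip and keep it down while the other fingertip pushes the red bolt handle back, away from the jig plate, all the way to its stop; then take the hand away so that the catch springs up and keeps the bolt open. Leave the loaded jig locked, both jig plates lying where they are, and everything else undisturbed.

Things in the scene. Friction and masses are not known exactly. Their poses are not given: they have to be found in the camera images.
- station_empty: Jig station with the EMPTY nest: aluminium base 320 (x) x 220 (y) x 12 mm fixed on the table, lock at its front (-x end, facing the robot), brown jig plate at its back. Origin on its underside; base x -180 to +140 mm, y -110 to +110. +x points from lock to jig plate, +y from bolt to catch, z up; yaw within 0.25 rad of the world's. Never moves.
- station_loaded: Identical station whose nest holds a white lamp module; same frame and sizes. Not to be worked. Which of the two stands left or right varies.
- handle_empty (a point): Red upright bolt paddle, empty station: 42 mm wide (y), 8 thick (x), from 38 to 78 mm above the table. Site: middle of its back face (facing +x, the jig plate), 60 mm up, station's axes, moves with the bolt. Rod and straps under it stay below 39 mm. Behind it 40 mm are free, then a keeper 40 mm high. A steel tongue (62 to 77 mm up) juts 16 mm from its +y edge over the teeth.
- pad_empty (a point): Yellow pad of the catch bar, empty station: 90 (x) x 38 (y) mm, level. Site: middle of its upper face, 55 mm above the table when up, moves with the bar; 58 mm to +y and 9 mm to -x of the locked handle's point. The bar moves straight down. Two steel teeth, 12 mm above the pad, stand on its bolt-side edge 23 to 34 mm to -y of the point; the pad is free to slide along.
- bolt_empty (a joint): Bolt, empty station: 0 locked (nose in the keeper), 0.036 m at the open stop; moves along the station's -x. Friction about 3 N, no spring. The teeth block it about 1 mm from 0 unless the bar is down. Bar up, it rests in one of three notches: locked (below 0.003), half-way (0.015 to 0.020), open (above 0.033). In between, a released bar stays trapped under the tongue.
- catch_empty (a joint): Spring catch bar, empty station: 0 up (engaged), 0.010 m right down on its rigid stop. The teeth clear the tongue from about 0.006 m on. 4 N starts it, 9 N takes it right down; it springs up when let go.
- jig_empty: Brown jig plate, empty station, loose: 150 (x) x 190 (y) x 8 mm, origin at the centre of its underside, 12 mm above the table; rear edge under two hook lips, front edge held by the bolt in a steel keeper. Round nest 100 mm across, top 38 mm above the table, three studs up to 48 mm. Leave it lying.
- pin_empty_mid (a point): Middle of a loose brass locating pin, 16 mm across, 22 mm tall, standing on the empty station's base 60 to 72 mm to -y of the bolt. Leave it.
- handle_loaded (a point): Red upright bolt paddle, loaded station: 42 mm wide (y), 8 thick (x), from 38 to 78 mm above the table. Site: middle of its back face (facing +x, the jig plate), 60 mm up, station's axes, moves with the bolt. Rod and straps under it stay below 39 mm. Behind it 40 mm are free, then a keeper 40 mm high. A steel tongue (62 to 77 mm up) juts 16 mm from its +y edge over the teeth.
- pad_loaded (a point): Yellow pad of the catch bar, loaded station: 90 (x) x 38 (y) mm, level. Site: middle of its upper face, 55 mm above the table when up, moves with the bar; 58 mm to +y and 9 mm to -x of the locked handle's point. The bar moves straight down. Two steel teeth, 12 mm above the pad, stand on its bolt-side edge 23 to 34 mm to -y of the point; the pad is free to slide along.
- bolt_loaded (a joint): Bolt, loaded station: 0 locked (nose in the keeper), 0.036 m at the open stop; moves along the station's -x. Friction about 3 N, no spring. The teeth block it about 1 mm from 0 unless the bar is down. Bar up, it rests in one of three notches: locked (below 0.003), half-way (0.015 to 0.020), open (above 0.033). In between, a released bar stays trapped under the tongue.
- catch_loaded (a joint): Spring catch bar, loaded station: 0 up (engaged), 0.010 m right down on its rigid stop. The teeth clear the tongue from about 0.006 m on. 4 N starts it, 9 N takes it right down; it springs up when let go.
- jig_loaded: Brown jig plate, loaded station, loose: 150 (x) x 190 (y) x 8 mm, origin at the centre of its underside, 12 mm above the table; rear edge under two hook lips, front edge held by the bolt in a steel keeper. Round nest 100 mm across, top 38 mm above the table, three studs up to 48 mm. Leave it lying.
- pin_loaded_mid (a point): Middle of a loose brass locating pin, 16 mm across, 22 mm tall, standing on the loaded station's base 60 to 72 mm to -y of the bolt. Leave it.
- lamp_mid (a point): White round lamp module, 110 mm across, 28 mm tall with its yellow part, lying loose on the loaded station's nest; the point is 12 mm above its underside. Leave it.
- spare_lamp_mid (a point): A like lamp module lying loose on the table at the robot's left; point 12 mm above its underside. Leave it.
- screwdriver_mid (a point): Loose screwdriver with blue handle, 190 mm long, lying on the table at the robot's right; point near its middle. Leave it.
- screw_cup_mid (a point): Loose white screw cup, 64 mm across, 45 mm tall, on the table at the left; point half-way up. Leave it.
- cleaner_mid (a point): Loose small cleaner bottle, 52 mm across, 130 mm tall, on the table at the right; point half-way up. Leave it.

How it is judged:
On the way, in this order (a step that is already met when the one before it is completed fails the run):
1. a fingertip holds the empty jig's catch down while its bolt is still locked (value of joint catch_empty above 0.005 m and contact force between catch_empty and the fingers above 0.5 N and value of joint bolt_empty below 0.005 m), for 0.1 s.
2. with the catch held down by a fingertip, the fingers push the bolt along (value of joint bolt_empty above 0.008 m and contact force between each of catch_empty, bolt_empty and the fingers above 0.5 N), for 0.05 s.
3. the bolt reaches its open stop with the catch still held down by a fingertip (value of joint bolt_empty above 0.032 m and value of joint catch_empty above 0.005 m and contact force between catch_empty and the fingers above 0.5 N), for 0.05 s.
At the end, for the whole second after the job is handed in: The empty jig's bolt is open (32 mm or more of its 36 mm) with its catch sprung up (within 2 mm of fully up), the loaded jig's bolt is locked (within 4 mm) with its catch up, both jig plates lie within 10 mm and all loose things within 20 mm of where they were (value of joint bolt_empty above 0.032 m and value of joint each of catch_empty, catch_loaded below 0.002 m and value of joint bolt_loaded below 0.004 m and distance of each of jig_empty, jig_loaded from where it was at the start of the episode below 0.01 m and distance of each of lamp_mid, spare_lamp_mid, screwdriver_mid, screw_cup_mid, cleaner_mid, pin_empty_mid, pin_loaded_mid from where it was at the start of the episode below 0.02 m); the robot touches nothing.
It fails at once if the loaded jig's lock is worked (value of joint bolt_loaded above 0.006 m or value of joint catch_loaded above 0.005 m).
It fails at once if a jig plate is lifted or dragged more than 10 mm (distance of any of jig_empty, jig_loaded from where it was at the start of the episode above 0.01 m).
It fails at once if a loose thing (lamp, spare lamp, locating pin, screwdriver, screw cup, cleaner bottle) is lifted or pushed more than 20 mm (distance of any of lamp_mid, spare_lamp_mid, screwdriver_mid, screw_cup_mid, cleaner_mid, pin_empty_mid, pin_loaded_mid from where it was at the start of the episode above 0.02 m).
It also fails if it takes over 38 s, if anything falls off the work surface, if the arm or the gripper's body presses on something with over 40 N, if the wrist force passes 120 N, or if a joint passes its speed limit or range.

ROBOT

A 6-joint arm with a two-finger parallel gripper is mounted at the origin on the work surface. World frame = base frame: x ahead of the robot, y to its left, z up, the work surface at z = 0. Lengths are in m, angles in rad, forces in N, time in s.
With the tool pointing down it reaches from about 0.375 to 0.9 m from the base axis. Payload 3.1 kg.
Tool frame: the origin (TCP) lies at the very end of the fingers, on their centre line; the grasp point (between the pads) lies 19 mm behind it; z points along the fingers, y is the line along which they close (so a half turn about z gives the same grasp; the last joint's range is limited). The gripper opens to 87 mm and grips with 3 to 60 N. Pads are 19 mm wide; open, the fingers measure 117 mm over their backs; the gripper's body (75 mm by 190 mm) begins 51 mm behind the grasp point.
Start: joints at [0.963, 0.527, 1.433, -0, 1.181, -0.178], TCP at [0.26, 0.568, 0.223] pointing down, gripper open.
Joint ranges: [-3.08, 3.08], [-0.75, 2.2], [0.22, 2.44], [-1.43, 4.57], [0, 2.65], [-2.85, 2.85]. Speed limits (rad/s): [2.79, 2.79, 3.14, 3.14, 3.14, 3.14].

INTERFACE

Orientations are given as a 3x3 rotation matrix whose columns are the frame's x, y, z axes.
In Python, from workcell import bot gives the robot as it stands.
- The arm moves only by the tool send_rows, never from a script. Its argument "increments" is a list of rows, each an object with "fingers": the finger opening in mm, from 0 to 87; "dp": the shift along the tool's x, y, z in units of 40 mm (1.0 is 40 mm), a list of three; "turn": the turn about the tool's z in units of 6 degrees (1.0 is 6 degrees). A call has 1 to 8 rows; each row is the pose to reach, as a shift and turn from the pose commanded when the call began, along the tool's axes at that moment; what a row does not reach only later rows make up. A row lasts 1/12 s, in which the tool goes at most 41.7 mm and 7.16 degrees, less where a joint would pass 70% of its speed; a pose out of reach is approached as far as the arm can. A call with a gripper value outside its range is refused whole. The fingers move at their own pace and stop on an object; the grip force is fixed at half the most. Time passes only in rows, so rows that repeat a pose let the fingers close. It gives the time, the measured TCP pose, the force, the opening and the grip force at its end, in the units of the state.
- bot.get_state(): the state, without advancing time (a new reading comes with each control period).
- bot.grab_frame(name): name is "scene" or "top"; returns a dict with "img" (400x640x3 uint8, blue, green, red), "camera_matrix" (3x3 intrinsics, pixels), "view" (4x4, takes a point from world to camera coordinates). Camera axes: x right, y down, z forward; pixel columns grow to the right and rows downward; lengths in m; the calibration is good to about 2 mm. A picture is of the moment at which its call begins. There is no depth.
- bot.hand_in(): hands the job in; it is judged then, once.
Trained networks look in a picture, given as the dict that the camera call returned (one of the last four; its "shot" number tells which), for a name from the list of things; names that differ only in an ending like _2 or _b are one class to them, and where a whole thing is asked for, a point or a joint stands for the part that bears it (a point fixed in the world has none). Each returns a list of dicts, best first, with "conf" (0 to 1); they miss things now and then, are a little off and sometimes report something else, mostly with a low value. They report only what shows in the picture. A call takes as long as a camera call.
- bot.spot_in(picture, label): "box" ([centre column, centre row, width, height] in pixels, round what is visible of it).
- bot.pinpoint(picture, label): "position" ([column, row] in pixels: a listed point, or the origin of a listed thing).
The state is a dict: "time": time; "q": joint angles; "joint_velocities": joint speeds; "joint_efforts": joint torques, N m; "tcp_pos": TCP position; "ee_rot": TCP orientation; "ft_force": force on the tool from outside, world axes, zero at the start; "wrist_torque": the same for the moment, N m; "finger_gap": finger opening in m; "grasp_force": force on a finger pad.
Only numpy, scipy, OpenCV 4.12 (cv2) and the standard library are available. Lean on these libraries where they do the work, as an engineer would, in place of code of your own. Each camera call takes 0.05 s, during which the arm holds its last target. There are 200 camera calls.

## Working session

There is one attempt and no reset: what is moved stays moved. The work goes in short steps, Python scripts to look and compute and a tool call to move; the robot and the scene stay as the last step left them, time stands still between calls to the robot, and variables do not carry over. Pictures are saved under pics/ and viewed, at most 10 in all, crops included, and the job is handed in when it is done.

Besides the shell and the picture viewer there is one more tool, called after "Emit:" as a command line: name --argument value ..., lists and objects as JSON in quotes. send_rows: Moves the arm, as the interface text tells. Its arguments: {"type":"object","properties":{"increments":{"type":"array","items":{"type":"object","properties":{"fingers":{"type":"number"},"dp":{"type":"array","items":{"type":"number"}},"turn":{"type":"number"}}}}},"required":["increments"]}

```bash
mkdir -p pics
cat > h.py <<'E'
import numpy as np, cv2
from workcell import bot
def ray(f,px):
    K=np.array(f["camera_matrix"]);V=np.array(f["view"]);R=V[:3,:3];t=V[:3,3]
    d=R.T@np.linalg.solve(K,[px[0],px[1],1]);return -R.T@t,d
def atz(f,px,z):
    o,d=ray(f,px);return o+d*(z-o[2])/d[2]
def proj(f,p):
    V=np.array(f["view"]);c=V[:3,:3]@p+V[:3,3];c=np.array(f["camera_matrix"])@c;return c[:2]/c[2]
def tri(fs,pxs):
    A=np.zeros((3,3));b=np.zeros(3)
    for f,p in zip(fs,pxs):
        o,d=ray(f,p);d=d/np.linalg.norm(d);M=np.eye(3)-np.outer(d,d);A+=M;b+=M@o
    return np.linalg.solve(A,b)
E
python3 - <<'E'
from h import *
np.set_printoptions(precision=4,suppress=True)
Z=dict(handle_empty=.06,pad_empty=.055,jig_empty=.012,station_empty=0,handle_loaded=.06,pad_loaded=.055,jig_loaded=.012,station_loaded=0,pin_empty_mid=.023,lamp_mid=.05)
F={n:bot.grab_frame(n) for n in("top","scene")}
for n,f in F.items():
    cv2.imwrite(f"pics/{n}0.png",f["img"])
    for k,z in Z.items():
        for r in bot.pinpoint(f,k)[:2]: print(n,k,round(r["conf"],2),np.round(r["position"],1),atz(f,r["position"],z))
s=bot.get_state();print(s["time"],s["tcp_pos"],s["ee_rot"],s["ft_force"],s["finger_gap"])
E
```

```text
top handle_empty 0.42 [263.7 202.2] [0.4932 0.1733 0.06  ]
top pad_empty 0.79 [247.6 198. ] [0.5067 0.231  0.055 ]
top jig_empty 0.74 [267.2 170.3] [0.6139 0.1722 0.012 ]
top jig_empty 0.53 [380.7 186.8] [ 0.5653 -0.2435  0.012 ]
top station_empty 0.85 [269.  179.6] [0.5815 0.1659 0.    ]
top handle_loaded 0.59 [378.9 186.5] [ 0.5601 -0.2286  0.06  ]
top handle_loaded 0.4 [370.8 169.6] [ 0.6193 -0.1992  0.06  ]
top pad_loaded 0.79 [362.1 188.7] [ 0.5512 -0.1703  0.055 ]
top jig_loaded 0.88 [374.1 154.2] [ 0.6852 -0.2177  0.012 ]
top station_loaded 0.7 [440.4 205. ] [ 0.5059 -0.4657  0.    ]
top station_loaded 0.58 [366.  169.4] [ 0.6299 -0.1905  0.    ]
top lamp_mid 0.93 [373.1 149.7] [ 0.6931 -0.2078  0.05  ]
scene handle_empty 0.75 [366.4 186.3] [0.4946 0.1792 0.06  ]
scene pad_empty 0.81 [382.  183.9] [0.5044 0.2321 0.055 ]
scene pad_empty 0.16 [256.8 248.1] [ 0.5571 -0.2128  0.055 ]
scene jig_empty 0.6 [384.5 226.2] [0.6269 0.1531 0.012 ]
scene station_empty 0.91 [380.9 219.6] [ 0.5888  0.1704 -0.    ]
scene handle_loaded 0.6 [252.6 247.7] [ 0.5549 -0.223   0.06  ]
scene jig_loaded 0.91 [275.4 291. ] [ 0.6739 -0.2198  0.012 ]
scene jig_loaded 0.41 [381.4 182.8] [0.4557 0.272  0.012 ]
scene pin_empty_mid 0.48 [341.3 191.2] [0.4369 0.1264 0.023 ]
scene lamp_mid 0.78 [279.8 287.5] [ 0.6979 -0.2168  0.05  ]
1.1 [0.2604 0.5681 0.2225] [[-0.9091  0.4167 -0.    ]
 [ 0.4167  0.9091 -0.0001]
 [-0.     -0.0001 -1.    ]] [-0.2971 -0.2891 -0.6242] 0.08715856557439408
```

View pics/top0.png

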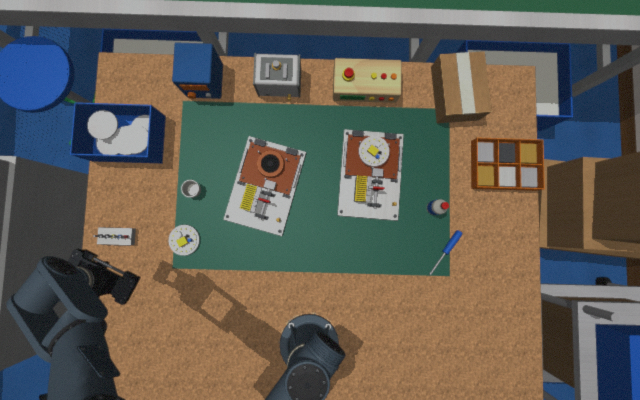

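View pics/scene0.png

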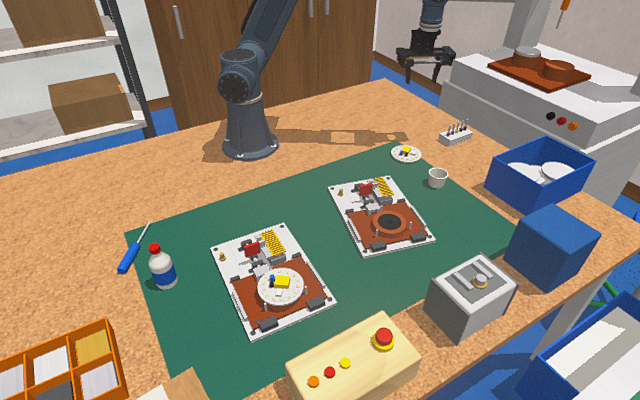

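The empty jig is the left one (top ≈ (265,185), scene ≈ (385,210)). The loaded one, with the lamp, is on the right (top (373,150)). Next I'll refine the base, pad and handle with colour fits in rectified planes.

```bash
cat > m.py <<'E'
from h import *
np.set_printoptions(precision=4,suppress=True)
def rect(f,z,c=(.57,.17),w=.42,n=840):
    # output px (u,v): y = c1+w/2-u*w/n, x = c0+w/2-v*w/n
    dst=np.float32([[0,0],[n,0],[n,n],[0,n]])
    P=[[c[0]+w/2,c[1]+w/2],[c[0]+w/2,c[1]-w/2],[c[0]-w/2,c[1]-w/2],[c[0]-w/2,c[1]+w/2]]
    src=np.float32([proj(f,np.array([*p,z])) for p in P])
    return cv2.warpPerspective(f["img"],cv2.getPerspectiveTransform(src,dst),(n,n),flags=cv2.INTER_CUBIC)
def big(mask):
    cs,_=cv2.findContours(mask,cv2.RETR_EXTERNAL,cv2.CHAIN_APPROX_NONE);return max(cs,key=cv2.contourArea)
def toW(u,v,c=(.57,.17),w=.42,n=840): return np.array([c[0]+w/2-v*w/n,c[1]+w/2-u*w/n])
def meas(tag):
  for n in("top","scene"):
    f=bot.grab_frame(n)
    for lab,z in(("base",.012),("yellow",.055),("red",.06)):
        im=rect(f,z);h=cv2.cvtColor(im,cv2.COLOR_BGR2HSV)
        if lab=="base": m=cv2.inRange(h,(0,0,110),(180,60,255))
        elif lab=="yellow": m=cv2.inRange(h,(20,140,90),(35,255,255))
        else: m=cv2.inRange(h,(0,185,50),(5,255,255))|cv2.inRange(h,(172,150,50),(180,255,255))
        if lab=="yellow": m=cv2.morphologyEx(m,cv2.MORPH_CLOSE,np.ones((25,25)))
        if lab=="base": m=cv2.morphologyEx(m,cv2.MORPH_CLOSE,np.ones((5,5)))
        if not m.any(): print(n,lab,"none");continue
        k=big(m);r=cv2.minAreaRect(cv2.convexHull(k))
        print(n,lab,toW(*r[0]),np.array(r[1])*.5,r[2],[toW(*p) for p in cv2.boxPoints(r)] if lab=="base" else "")
        if lab!="base": cv2.drawContours(im,[k],-1,(255,0,255),1)
        if lab!="base": cv2.imwrite(f"pics/{n}_{lab}{tag}.png",im[250:800,100:700])
E
python3 - <<'E'
from m import *
meas(1)
a=cv2.imread("pics/top_red1.png");b=cv2.imread("pics/scene_red1.png")
cv2.imwrite("pics/c1.png",np.hstack([a[:,:400],b[:,:400]]))
E
```

```text
top base [0.5597 0.1803] [223.9202 324.6946] 14.135327339172363 [array([0.4296, 0.3285], dtype=float32), array([0.7445, 0.2492], dtype=float32), array([0.6898, 0.032 ], dtype=float32), array([0.3749, 0.1113], dtype=float32)]
top yellow [0.5116 0.2297] [35.4102 89.7382] 14.03624439239502 
top red [0.5006 0.1743] [32.626   6.2605] 14.74356460571289 
scene base [0.5646 0.1772] [228.8767 333.5403] 14.167906761169434 [array([0.4309, 0.329 ], dtype=float32), array([0.7543, 0.2473], dtype=float32), array([0.6983, 0.0254], dtype=float32), array([0.3749, 0.1071], dtype=float32)]
scene yellow [0.515  0.2263] [37.2547 92.4763] 14.511058807373047 
scene red [0.4873 0.1818] [38.827   9.9256] 13.815024375915527
```

View pics/c1.png

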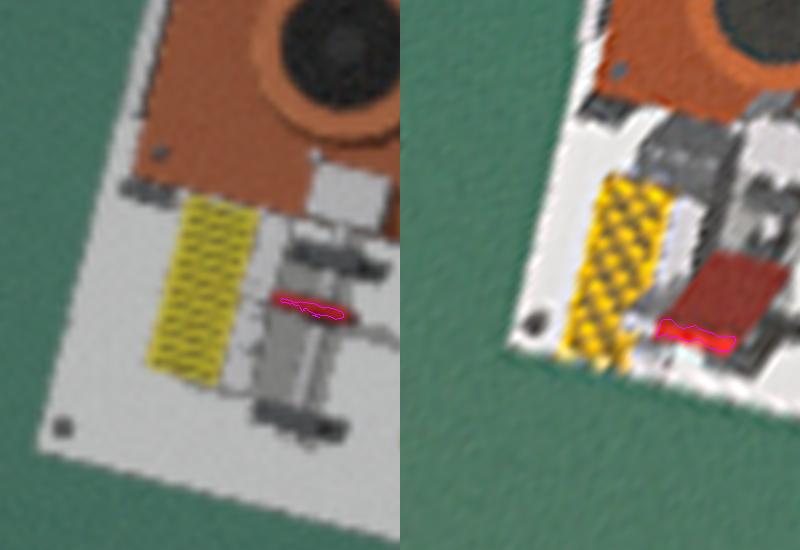

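View: on the left (top camera), the yellow pad, the red handle at crop (312,308) and the hook-side jig plate are all clear. On the right (scene camera), the bright red strip at (695,335) is the handle's top face. Yaw is −14.15°. Now I'll cross-check the handle at z = 78 mm and work out the target.

Run:
```python
from m import *
yaw=np.radians(-14.15);ex=np.array([np.cos(yaw),np.sin(yaw)]);ey=np.array([-ex[1],ex[0]])
for n,p in(("top",(.5006,.1743)),("scene",(.4873,.1818))):
    f=bot.grab_frame(n);px=proj(f,np.array([*p,.06]));t=atz(f,px,.078)[:2];print(n,"handle back",t+.004*ex)
pad=np.array([.5133,.228]);h=pad-.058*ey+.009*ex;print("handle from pad",h)
base=np.array([.562,.1788])  # centre is station x -20mm
print("handle in station",[ (h-base)@ex-.02,(h-base)@ey], "pad",[(pad-base)@ex-.02,(pad-base)@ey])
t=h+.015*ex+.029*ey;print("target",t)
s=bot.get_state();R=np.array(s["ee_rot"]);d=np.array([*t,.10])-s["tcp_pos"]
print("dp units",R.T@d/.04,"time",s["time"])
```

```text
top handle back [0.503  0.1707]
scene handle back [0.5097 0.166 ]
handle from pad [0.5078 0.1696]
handle in station [np.float64(-0.07024989138536988), np.float64(-0.02219803956733815)] pad [np.float64(-0.07924989138536986), np.float64(0.035801960432661845)]
target [0.5295 0.194 ]
dp units [-10.0132  -5.7005   3.064 ] time 1.3
```

Emit:
send_rows --increments '[{"dp":[-1,-0.57,0.1],"turn":-0.3,"fingers":43},{"dp":[-2,-1.14,0.3],"turn":-0.6,"fingers":43},{"dp":[-3,-1.7,0.5],"turn":-0.9,"fingers":43},{"dp":[-4,-2.3,0.7],"turn":-1.2,"fingers":43},{"dp":[-5,-2.85,0.9],"turn":-1.5,"fingers":43},{"dp":[-6,-3.4,1.1],"turn":-1.75,"fingers":43},{"dp":[-7,-4,1.3],"turn":-1.75,"fingers":43},{"dp":[-8,-4.55,1.5],"turn":-1.75,"fingers":43}]'

```text
time: 1.97
tcp_pos: [0.4534, 0.2995, 0.1693]
ee_rot: [[-0.97, 0.244, 0.001], [0.244, 0.97, 0.0], [-0.0, 0.0, -1.0]]
ft_force: [0.9, 0.1, 0.2]
finger_gap: 0.0458
grasp_force: 0.0
```

```bash
cat > go.py <<'E'
from m import *
import sys
def go(t,yawdeg=-14.15):
    s=bot.get_state();R=np.array(s["ee_rot"]);print("t",s["time"],"p",s["tcp_pos"],"F",s["ft_force"],"gap",s["finger_gap"])
    y=np.degrees(np.arctan2(-R[0,1],R[1,1]));print("yaw",y,"turn",(y-yawdeg)/6,"z",R[:,2],"dp",R.T@(np.array(t)-s["tcp_pos"])/.04)
if __name__=="__main__": go([float(a) for a in sys.argv[1:4]])
E
python3 go.py .5295 .194 .10
```

```text
t 1.9667 p [0.4534 0.2995 0.1693] F [0.8694 0.0858 0.1711] gap 0.04575976234524093
yaw -14.111926942784882 turn 0.006345509535853111 z [ 0.0006  0.0003 -1.    ] dp [-2.4876 -2.094   1.7333]
```

Emit:
send_rows --increments '[{"dp":[-0.8,-0.7,0],"turn":0,"fingers":43},{"dp":[-1.6,-1.4,0],"turn":0,"fingers":43},{"dp":[-1.6,-1.4,0],"turn":0,"fingers":43},{"dp":[-1.6,-1.4,0],"turn":0,"fingers":43}]'

```text
time: 2.3
tcp_pos: [0.5027, 0.2291, 0.1694]
ee_rot: [[-0.969, 0.249, 0.001], [0.249, 0.969, 0.0], [-0.001, 0.0, -1.0]]
ft_force: [-0.7, 0.5, 1.0]
finger_gap: 0.0431
grasp_force: 0.0
```

```bash
python3 go.py .5295 .194 .10
```

```text
t 2.3 p [0.5027 0.2291 0.1694] F [-0.7133  0.4818  0.9861] gap 0.043104129970831746
yaw -14.413364856681149 turn -0.0438941427801914 z [ 0.0007  0.0003 -1.    ] dp [-0.8675 -0.6842  1.7362]
```

Emit:
send_rows --increments '[{"dp":[-0.44,-0.34,0],"turn":-0.04,"fingers":43},{"dp":[-0.87,-0.68,0.4],"turn":-0.04,"fingers":43},{"dp":[-0.87,-0.68,1.1],"turn":-0.04,"fingers":43},{"dp":[-0.87,-0.68,1.7],"turn":-0.04,"fingers":43},{"dp":[-0.87,-0.68,1.7],"turn":-0.04,"fingers":43},{"dp":[-0.87,-0.68,1.7],"turn":-0.04,"fingers":43},{"dp":[-0.87,-0.68,1.7],"turn":-0.04,"fingers":43}]'

```text
time: 2.88
tcp_pos: [0.5279, 0.1976, 0.1023]
ee_rot: [[-0.971, 0.238, 0.001], [0.238, 0.971, 0.0], [-0.001, 0.001, -1.0]]
ft_force: [0.7, 0.3, 1.0]
finger_gap: 0.0429
grasp_force: 0.0
```

```bash
python3 go.py .5295 .194 .06
python3 - <<'E'
from m import *
T=[]
for n in("top","scene"):
    f=bot.grab_frame(n);c=proj(f,np.array([.515,.195,.07])).astype(int);im=f["img"][c[1]-35:c[1]+35,c[0]-45:c[0]+45];T.append(cv2.resize(im,None,fx=4.4,fy=4.4,interpolation=cv2.INTER_CUBIC))
cv2.imwrite("pics/c2.png",np.hstack(T))
E
```

```text
t 2.8833 p [0.5279 0.1976 0.1023] F [0.711  0.2507 0.9929] gap 0.04285573770148592
yaw -13.790067296398336 turn 0.05998878393361077 z [ 0.001   0.0003 -1.    ] dp [-0.0586 -0.0775  1.0577]
```

View pics/c2.png

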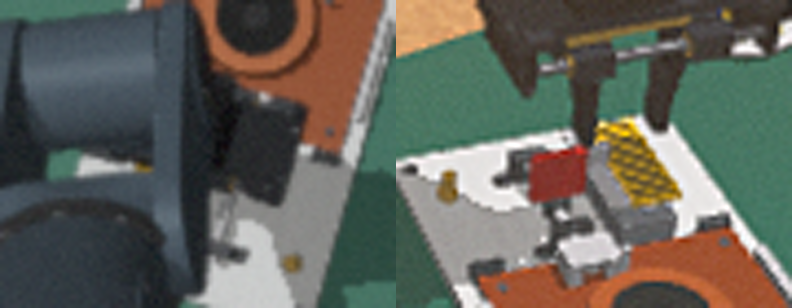

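The scene crop shows both fingertips above the station, near (588,140) and (655,125). I'll compare those with their projected drop points before going lower.

Run:
```python
from m import *
f=bot.grab_frame("scene");s=bot.get_state();R=np.array(s["ee_rot"]);p=np.array(s["tcp_pos"])
c=proj(f,np.array([.515,.195,.07])).astype(int)
q=lambda P:np.round((proj(f,P)-c+[45,35])*4.4+[396,0])
for sg in(-1,1):
    t=p+R[:,1]*sg*.029
    for z in(p[2],.055,.046): t[2]=z;print(sg,z,q(t))
h=np.array([.5075,.1694]);yaw=np.radians(-14.15);ex=np.array([np.cos(yaw),np.sin(yaw)]);ey=np.array([-ex[1],ex[0]])
for w in(-.021,.021):
  for z in(.038,.078): print("handle",w,z,q(np.array([*(h+w*ey),z])))
for a in(-.045,.045):
  for b in(-.019,.019): print("pad",a,b,q(np.array([*(h-.009*ex+.058*ey+a*ex+b*ey),.055])))
```

```text
-1 0.10302615029241438 [577. 135.]
-1 0.055 [571. 191.]
-1 0.046 [570. 201.]
1 0.10302615029241438 [656. 120.]
1 0.055 [649. 176.]
1 0.046 [647. 186.]
handle -0.021 0.038 [529. 204.]
handle -0.021 0.078 [533. 159.]
handle 0.021 0.038 [586. 193.]
handle 0.021 0.078 [590. 148.]
pad -0.045 -0.019 [582. 125.]
pad -0.045 0.019 [631. 116.]
pad 0.045 -0.019 [632. 201.]
pad 0.045 0.019 [683. 191.]
```

Emit:
send_rows --increments '[{"dp":[-0.06,-0.08,0],"turn":0.06,"fingers":47},{"dp":[-0.06,-0.08,0.3],"turn":0.06,"fingers":47},{"dp":[-0.06,-0.08,0.7],"turn":0.06,"fingers":47},{"dp":[-0.06,-0.08,1.0],"turn":0.06,"fingers":47},{"dp":[-0.06,-0.08,1.0],"turn":0.06,"fingers":47},{"dp":[-0.06,-0.08,1.0],"turn":0.06,"fingers":47}]'

```text
time: 3.53
tcp_pos: [0.5295, 0.1925, 0.0615]
ee_rot: [[-0.969, 0.246, -0.0], [0.246, 0.969, -0.0], [0.0, -0.0, -1.0]]
ft_force: [0.1, -0.1, -0.2]
finger_gap: 0.0471
grasp_force: 0.0
```

```bash
python3 go.py .5295 .194 .046
```

```text
t 3.5333 p [0.5295 0.1925 0.0615] F [ 0.0756 -0.1023 -0.2337] gap 0.047070078813133714
yaw -14.261164322051028 turn -0.018527387008504686 z [-0.0004 -0.0001 -1.    ] dp [0.0093 0.0371 0.3887]
```

Emit:
send_rows --increments '[{"dp":[0,0.03,0.1],"turn":0,"fingers":47},{"dp":[0,0.03,0.2],"turn":0,"fingers":47},{"dp":[0,0.03,0.3],"turn":0,"fingers":47},{"dp":[0,0.03,0.38],"turn":0,"fingers":47},{"dp":[0,0.03,0.38],"turn":0,"fingers":47},{"dp":[0,0.03,0.38],"turn":0,"fingers":47}]'

```text
time: 4.03
tcp_pos: [0.531, 0.1941, 0.0472]
ee_rot: [[-0.969, 0.246, 0.003], [0.246, 0.969, 0.001], [-0.003, 0.001, -1.0]]
ft_force: [-1.3, 0.1, 7.8]
finger_gap: 0.0467
grasp_force: 3.6
```

```bash
python3 go.py .5295 .194 .046
python3 - <<'E'
from m import *
f=bot.grab_frame("scene");c=proj(f,np.array([.515,.195,.07])).astype(int);im=f["img"][c[1]-35:c[1]+35,c[0]-45:c[0]+45]
cv2.imwrite("pics/c3.png",cv2.resize(im,None,fx=6,fy=6,interpolation=cv2.INTER_CUBIC))
E
```

```text
t 4.0333 p [0.531  0.1941 0.0472] F [-1.3333  0.0903  7.78  ] gap 0.04669232049809661
yaw -14.250907509569608 turn -0.01681791826160121 z [ 0.0029  0.0007 -1.    ] dp [ 0.0364 -0.012   0.0305]
```

View pics/c3.png

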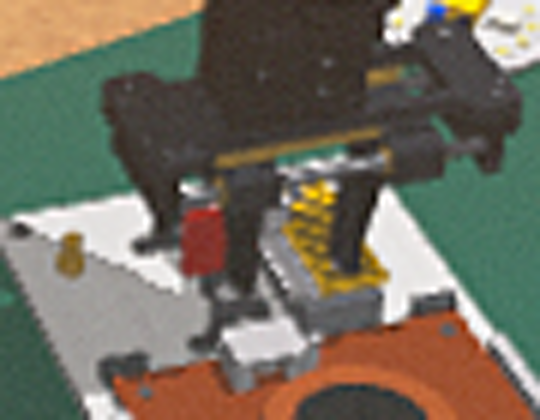

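The pad finger sits on the yellow pad at (350,270). The handle finger is on the jig-plate side of the red handle at (240,270). The 7.8 N reading puts the catch about 8 mm down, so I'll start pushing.

Emit:
send_rows --increments '[{"dp":[0.1,-0.04,0.02],"turn":0,"fingers":47},{"dp":[0.2,-0.04,0.02],"turn":0,"fingers":47},{"dp":[0.32,-0.04,0.02],"turn":0,"fingers":47},{"dp":[0.44,-0.04,0.02],"turn":0,"fingers":47},{"dp":[0.56,-0.04,0.02],"turn":0,"fingers":47},{"dp":[0.68,-0.04,0.02],"turn":0,"fingers":47},{"dp":[0.8,-0.04,0.02],"turn":0,"fingers":47},{"dp":[0.9,-0.04,0.02],"turn":0,"fingers":47}]'

```text
time: 4.75
tcp_pos: [0.502, 0.2013, 0.0478]
ee_rot: [[-0.969, 0.246, 0.016], [0.246, 0.969, 0.001], [-0.016, 0.005, -1.0]]
ft_force: [7.5, -3.7, 5.7]
finger_gap: 0.0473
grasp_force: 5.1
```

```bash
python3 go.py .4908 .2035 .046
```

```text
t 4.75 p [0.502  0.2013 0.0478] F [ 7.5157 -3.671   5.7058] gap 0.047280448744692866
yaw -14.222264404082658 turn -0.01204406734710961 z [ 0.0164  0.0014 -0.9999] dp [ 0.2857 -0.0153  0.0394]
```

Emit:
send_rows --increments '[{"dp":[0.08,0,0.04],"turn":0,"fingers":47},{"dp":[0.16,0,0.04],"turn":0,"fingers":47},{"dp":[0.22,0,0.04],"turn":0,"fingers":47},{"dp":[0.22,0,0.04],"turn":0,"fingers":47},{"dp":[0.22,0,0.04],"turn":0,"fingers":47}]'

```text
time: 5.17
tcp_pos: [0.4935, 0.2038, 0.0464]
ee_rot: [[-0.969, 0.246, 0.016], [0.246, 0.969, 0.002], [-0.015, 0.006, -1.0]]
ft_force: [6.1, -2.1, 7.3]
finger_gap: 0.047
grasp_force: 4.9
```

```bash
python3 go.py .4908 .2035 .046
```

```text
t 5.1667 p [0.4935 0.2038 0.0464] F [ 6.1409 -2.1248  7.3265] gap 0.0470338467679332
yaw -14.249351841100077 turn -0.016558640183346185 z [ 0.0161  0.002  -0.9999] dp [ 0.0643 -0.0228  0.0077]
```

Emit:
send_rows --increments '[{"dp":[0.06,0,0],"turn":0,"fingers":47},{"dp":[0.12,0,0],"turn":0,"fingers":47},{"dp":[0.16,0,0],"turn":0,"fingers":47},{"dp":[0.16,0,0],"turn":0,"fingers":47},{"dp":[0.16,0,0],"turn":0,"fingers":47}]'

```text
time: 5.58
tcp_pos: [0.4878, 0.2052, 0.0464]
ee_rot: [[-0.969, 0.245, 0.017], [0.246, 0.969, 0.002], [-0.016, 0.006, -1.0]]
ft_force: [7.2, -3.3, 8.0]
finger_gap: 0.0473
grasp_force: 5.8
```

```bash
python3 go.py .4908 .2035 .046
```

```text
t 5.5833 p [0.4878 0.2052 0.0464] F [ 7.1929 -3.3131  8.004 ] gap 0.047303126364214076
yaw -14.210360712604986 turn -0.010060118767497647 z [ 0.017   0.0019 -0.9999] dp [-0.0826 -0.0231  0.0109]
```

Emit:
send_rows --increments '[{"dp":[0.06,0,0],"turn":0,"fingers":47},{"dp":[0.12,0,0],"turn":0,"fingers":47},{"dp":[0.18,0,0],"turn":0,"fingers":47},{"dp":[0.18,0,0],"turn":0,"fingers":47},{"dp":[0.18,0,0],"turn":0,"fingers":47}]'

```text
time: 6.0
tcp_pos: [0.4877, 0.2055, 0.0467]
ee_rot: [[-0.97, 0.241, 0.03], [0.241, 0.97, 0.0], [-0.029, 0.008, -1.0]]
ft_force: [17.9, -11.7, 1.6]
finger_gap: 0.0475
grasp_force: 12.6
```

```bash
python3 go.py .4908 .2035 .046
```

```text
t 6.0 p [0.4877 0.2055 0.0467] F [ 17.8852 -11.7227   1.6395] gap 0.04754082766426492
yaw -13.957264876014724 turn 0.03212252066421269 z [ 0.03    0.0004 -0.9995] dp [-0.0879 -0.0308  0.0201]
```

The force jumped to 21 N with no further motion, so the bolt is at its stop. I'll ease the push while keeping the catch down, and take a look.

Emit:
send_rows --increments '[{"dp":[-0.08,0,0.05],"turn":0,"fingers":47},{"dp":[-0.14,0,0.05],"turn":0,"fingers":47},{"dp":[-0.14,0,0.05],"turn":0,"fingers":47}]'

```text
time: 6.25
tcp_pos: [0.4878, 0.2055, 0.045]
ee_rot: [[-0.97, 0.244, 0.019], [0.244, 0.97, 0.002], [-0.018, 0.007, -1.0]]
ft_force: [8.3, -2.8, 10.9]
finger_gap: 0.0471
grasp_force: 9.8
```

```bash
python3 go.py .4908 .2035 .046
python3 - <<'E'
from m import *
f=bot.grab_frame("scene");c=proj(f,np.array([.515,.195,.07])).astype(int);im=f["img"][c[1]-35:c[1]+35,c[0]-45:c[0]+45]
cv2.imwrite("pics/c4.png",cv2.resize(im,None,fx=6,fy=6,interpolation=cv2.INTER_CUBIC))
E
```

```text
t 6.25 p [0.4878 0.2055 0.045 ] F [ 8.2678 -2.8473 10.946 ] gap 0.04707362445775113
yaw -14.139282585751591 turn 0.00178623570806824 z [ 0.0194  0.0019 -0.9998] dp [-0.0862 -0.0285 -0.0228]
```

View pics/c4.png

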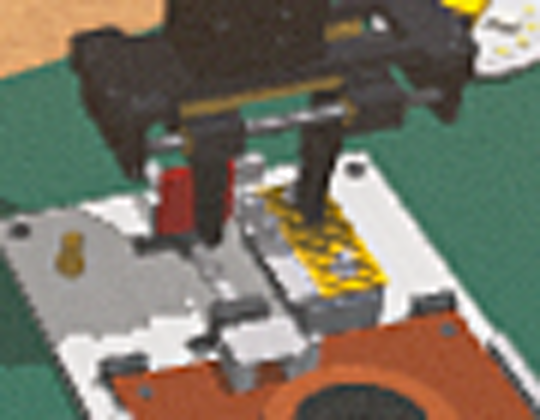

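The bolt is at its stop: the handle has moved to (190,200) and the catch is still held with 11 N. I'll back off from the handle, then lift.

Emit:
send_rows --increments '[{"dp":[-0.15,0,0],"turn":0,"fingers":47},{"dp":[-0.25,0,0],"turn":0,"fingers":47},{"dp":[-0.25,0,-0.3],"turn":0,"fingers":47},{"dp":[-0.25,0,-0.9],"turn":0,"fingers":47},{"dp":[-0.25,0,-1.7],"turn":0,"fingers":47},{"dp":[-0.25,0,-2.6],"turn":0,"fingers":47},{"dp":[-0.25,0,-3.4],"turn":0,"fingers":47},{"dp":[-0.25,0,-3.4],"turn":0,"fingers":47}]'

```text
time: 6.97
tcp_pos: [0.492, 0.2038, 0.1839]
ee_rot: [[-0.969, 0.246, 0.013], [0.246, 0.969, 0.002], [-0.012, 0.005, -1.0]]
ft_force: [0.5, -0.5, -0.0]
finger_gap: 0.0472
grasp_force: 0.0
```

Emit:
send_rows --increments '[{"dp":[0.5,1,0],"turn":0,"fingers":47},{"dp":[1,2,0],"turn":0,"fingers":47},{"dp":[1.5,3,0],"turn":0,"fingers":47},{"dp":[2,4,0],"turn":0,"fingers":47},{"dp":[2,5,0],"turn":0,"fingers":47},{"dp":[2,5,0],"turn":0,"fingers":47},{"dp":[2,5,0],"turn":0,"fingers":47},{"dp":[2,5,0],"turn":0,"fingers":47}]'

```text
time: 7.63
tcp_pos: [0.4588, 0.4157, 0.1767]
ee_rot: [[-0.97, 0.245, -0.002], [0.245, 0.97, -0.002], [0.001, -0.002, -1.0]]
ft_force: [-0.3, -0.7, 1.0]
finger_gap: 0.047
grasp_force: 0.0
```

Run:
```python
from m import *
meas(2)
T=[]
for n in("top","scene"):
    f=bot.grab_frame(n);c=proj(f,np.array([.515,.195,.07])).astype(int);im=f["img"][c[1]-35:c[1]+35,c[0]-45:c[0]+45];T.append(cv2.resize(im,None,fx=4.4,fy=4.4,interpolation=cv2.INTER_CUBIC))
cv2.imwrite("pics/c5.png",np.hstack(T)); s=bot.get_state();print(s["time"],s["ft_force"],s["tcp_pos"])
```

```text
top base [0.5598 0.1801] [224.3739 324.573 ] 14.12208080291748 [array([0.4298, 0.3285], dtype=float32), array([0.7445, 0.2493], dtype=float32), array([0.6898, 0.0317], dtype=float32), array([0.375 , 0.1109], dtype=float32)]
top yellow [0.5117 0.2297] [35.2666 89.779 ] 13.940591812133789 
top red [0.4657 0.1813] [28.5891  4.6762] 12.804265022277832 
scene base [0.5531 0.18  ] [228.8204 357.2937] 14.191097259521484 [array([0.4079, 0.3347], dtype=float32), array([0.7543, 0.2471], dtype=float32), array([0.6982, 0.0253], dtype=float32), array([0.3518, 0.1129], dtype=float32)]
scene yellow [0.5144 0.2263] [37.293  93.7789] 14.322720527648926 
scene red [0.4515 0.1913] [36.0555 20.5239] 33.6900634765625 
7.8333 [ 0.8105 -1.1704  0.5021] [0.4596 0.4144 0.1775]
```

View pics/c5.png

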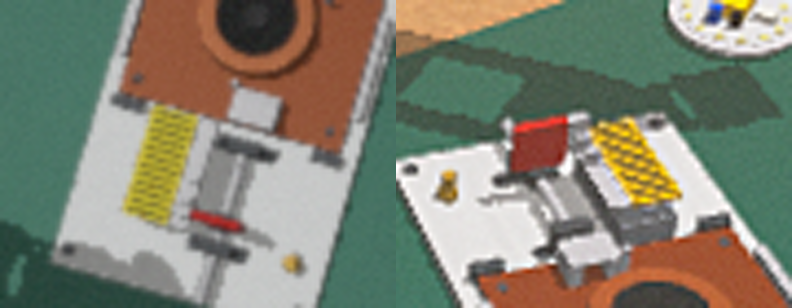

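The handle moved 35.6 mm, to (540,145) in the scene crop. The yellow pad is back at its original place to within 1 mm, so the catch is up. The pin and jig plate are unmoved. Handing in.

```bash
python3 -c "
from workcell import bot
print(bot.hand_in())"
```

```text
the job is handed in; nothing more can be done
None
```

The empty (left) jig is unlocked: its bolt measures about 35.6 mm open with the catch sprung back up, I never moved the arm to the loaded jig, and I've handed the job in (no verdict was returned).

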